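# Unlock the tool till with the T-key

### The job

Take the T-handled key from its wooden rack and stand it in the round lock on top of the tool till, then turn it gently back and forth until its blade drops into the hidden slot. Then turn it clockwise, letting go and taking it again as needed, until the lock frees the drawer and the drawer springs open. Do not force the key, leave it standing engaged in the lock, and leave the other things on the bench where they are.

Things in the scene. Friction and masses are not known exactly. Their poses are not given: they have to be found in the camera images.
- key_grip (a point): Centre of the crossbar (90 long, 16 thick, 20 mm tall) of the loose steel T-key, about 0.25 kg, standing upright in the rack. z up the stem, x along the bar; the same after half a turn about z. Below the bar: neck 12 mm in diameter; from 33 mm below this point a round stem 20 mm in diameter, 51 mm long, its foot tapered; then the blade.
- key_tip (a point): Bottom end of the key's flat blade, 95 mm below the bar's centre. The blade is 17 mm wide (along the bar), 6.5 mm thick and 11 mm long; it fits the lock's slot with about 11 degrees of play either way.
- lock_mouth (a point): Centre of the mouth of the lock: a steel barrel 50 mm across on the till's lid, its mouth 56 mm above the lid. A funnel narrows from about 35 to 22 mm over 10 mm, then a round bore; 41 mm deep in all. z up, x as the till's. With the blade across the slot the key rests with its bar's centre 54 mm above this point; in the slot it sinks 11 mm, by its own weight if loosely held, to 43 mm.
- lock_slot (a point): Centre of the bore's bottom, 41 mm below the mouth: a dark turning plate with a slot 21.5 x 10 mm for the blade. Axes as the till's; they do not turn with the plate. The slot's angle is unknown, up to 40 degrees to either side of the x axis. Turned by the key against 0.06 N m of friction, it stays where left. Stop: 46 degrees counterclockwise of x seen from above.
- drawer (a joint): Drawer in the till's front (-x), m: 0 shut and locked, 0.07 open. It springs out by itself in about the last 10 degrees before the slot's clockwise stop, which is 206 degrees clockwise (from above) of where the slot lies along the till's x axis: 167 to 246 degrees from the start, so the key must be let go and taken again on the way.
- rack: The key's wooden rack block, fixed, 70 x 70 x 50 mm high, with one central hole 23 mm wide and 40 mm deep; origin at the centre of its underside.
- till: Plywood till, 260 deep x 240 wide x 100 mm high, fixed on the bench, with lock and drawer; origin at the centre of its underside; x points away from the drawer's front.
- key: The same T-key; origin at the tip of its blade, 95 mm below the bar's centre.
- sanding_block: Cork sanding block, 110 x 60 x 35 mm, a bystander; origin at the centre of its underside.
- mallet: Wooden mallet lying on the bench, a bystander, head 75 x 120 x 75 mm, handle 230 mm long to its -x side; origin at the underside of the head's centre.
- screwdriver: Screwdriver with a yellow handle lying on the bench, a bystander; lies along its x axis.
Mind the look-alikes: they are no part of the job. Of the things like the key, leave any that is blue or turquoise; of the rest the smaller one is meant.

How it is judged:
On the way:
1. the key stands in the lock with its blade sunk in the slot, the drawer still shut (z of key_grip in the frame of lock_mouth below 0.047 m and horizontal distance between key_grip and lock_mouth below 0.015 m and value of joint drawer below 0.01 m), for 0.2 s.
At the end, for the whole second after the job is handed in: The drawer stands open by more than 50 mm; the key is left at rest in the lock, its blade still sunk in the slot (bar centre less than 47 mm above the lock's mouth and within 15 mm of its axis) and upright within 0.2 rad (value of joint drawer above 0.05 m and z of key_grip in the frame of lock_mouth below 0.047 m and horizontal distance between key_grip and lock_mouth below 0.015 m and angle between key_grip's own z axis and vertical below 0.2 rad and linear speed of key below 0.03 m/s); the robot touches nothing.
It fails at once if the key is forced: it presses on the till or lock with more than 120 N (contact force between key and till above 120 N).
It fails at once if the sanding block is moved more than 30 mm (distance of sanding_block from where it was at the start of the episode above 0.03 m).
It fails at once if the mallet is moved more than 30 mm (distance of mallet from where it was at the start of the episode above 0.03 m).
It fails at once if the screwdriver is moved more than 30 mm (distance of screwdriver from where it was at the start of the episode above 0.03 m).
It also fails if it takes over 64 s, if anything falls off the work surface, if the arm or the gripper's body presses on something with over 40 N, if the wrist force passes 120 N, or if a joint passes its speed limit or range.

### The arm

A 7-joint arm with a two-finger parallel gripper is mounted at the origin on the work surface. World frame = base frame: x ahead of the robot, y to its left, z up, the work surface at z = 0. Lengths are in m, angles in rad, forces in N, time in s.
With the tool pointing down it reaches from about 0.425 to 0.95 m from the base axis. Payload 4.7 kg.
Tool frame: the origin (TCP) lies at the very end of the fingers, on their centre line; the grasp point (between the pads) lies 19 mm behind it; z points along the fingers, y is the line along which they close (so a half turn about z gives the same grasp; the last joint's range is limited). The gripper opens to 87 mm and grips with 3 to 60 N. Pads are 19 mm wide; open, the fingers measure 117 mm over their backs; the gripper's body (75 mm by 190 mm) begins 51 mm behind the grasp point.
Start: joints at [1.274, 0.469, -0.049, 1.532, 0.024, 1.141, -0.082], TCP at [0.179, -0.651, 0.223] pointing down, gripper open.
Joint ranges: [-2.59, 2.59], [-0.33, 1.99], [-1.39, 1.29], [0.1, 2.45], [-1.04, 4.18], [0.21, 1.99], [-2.66, 2.66]. Speed limits (rad/s): [2.57, 2.57, 3.14, 3.14, 3.14, 3.14, 3.14].

### API

Orientations are given as a 3x3 rotation matrix whose columns are the frame's x, y, z axes.
In Python, from bench import arm gives the robot as it stands. The module is installed in compiled form; this text tells all that it offers.
- The arm moves only by the tool arm_command, never from a script. Its argument "deltas" is a list of rows, each a list of 3 entries, a list of its own where there are three numbers: the shift along the tool's x, y, z in cm, then the turn, a rotation vector about the tool's x, y, z in degrees, then the closure, from -1 (fully open) to 1 (shut). In form: [[[dx, dy, dz], [rx, ry, rz], claw], ...]. A call has 1 to 8 rows; each row is the pose to reach, as a shift and turn from the pose commanded when the call began, along the tool's axes at that moment; what a row does not reach only later rows make up. A row lasts 1/10 s, in which the tool goes at most 50 mm and 8.59 degrees, less where a joint would pass 70% of its speed; a pose out of reach is approached as far as the arm can. A call with a gripper value outside its range is refused whole. The fingers move at their own pace and stop on an object; "squeeze" is the grip in N (left out, the last holds). Time passes only in rows, so rows that repeat a pose let the fingers close. It gives the time, the measured TCP pose, the force, the opening and the grip force at its end, in the units of the state.
- arm.observe(): the state, without advancing time (a new reading comes with each control period).
- arm.read_camera(name): name is "scene" or "top" or "wrist"; returns a dict with "img" (420x560x3 uint8, blue, green, red), "K" (3x3 intrinsics, pixels), "k1" (the pictures are not rectified: a ray, as slopes to the right and down, at radius r is drawn at 1 + k1 r^2 times it, then the intrinsics apply), "R" (3x3) and "t" (3): a world point X has camera coordinates R X + t; the wrist camera has in their place "T_tool_cam" (4x4, takes a point from camera to tool coordinates, whose origin is the TCP and whose axes are the flange's). Camera axes: x right, y down, z forward; pixel columns grow to the right and rows downward; lengths in m; the calibration is good to about 2 mm. A picture is of the moment at which its call begins: read the wrist's pose just before it. There is no depth.
- arm.close_job(): hands the job in; it is judged then, once.
Trained networks look in the newest picture that a camera, given by its name, has taken for a name from the list of things; names that differ only in an ending like _2 or _b are one class to them, and where a whole thing is asked for, a point or a joint stands for the part that bears it (a point fixed in the world has none). Each returns a list of dicts, best first, with "confidence" (0 to 1); they miss things now and then, are a little off and sometimes report something else, mostly with a low value. They report only what shows in the picture. A call takes as long as a camera call. They do not tell look-alikes from the thing itself.
- arm.outline_of(camera, name): "mask" (420x560 bool, what is visible of it) and "position" ([column, row] in pixels, amid what is visible of it).
- arm.spot_point(camera, name): "position" ([column, row] in pixels: a listed point, or the origin of a listed thing).
The state is a dict: "time_s": time; "q": joint angles; "joint_vel": joint speeds; "effort": joint torques, N m; "tool_pos": TCP position; "ee_rot": TCP orientation; "ft_force": force on the tool from outside, world axes, zero at the start; "torque": the same for the moment, N m; "opening": finger opening in m; "gripper_force": force on a finger pad.
Only numpy, scipy, OpenCV 4.12 (cv2) and the standard library are available. Lean on these libraries where they do the work, as an engineer would, in place of code of your own. Each camera call takes 0.05 s, during which the arm holds its last target. There are 200 camera calls.

## Working session

There is one attempt and no reset: what is moved stays moved. The work goes in short steps, Python scripts to look and compute and a tool call to move; the robot and the scene stay as the last step left them, time stands still between calls to the robot, and variables do not carry over. Pictures are saved under pics/ and viewed, at most 10 in all, crops included, and the job is handed in when it is done.

Besides the shell and the picture viewer there is one more tool, called after "Emit:" as name(argument=value, ...) on one line, values as JSON. arm_command: Moves the arm, as the interface text tells. Its arguments: {"type":"object","properties":{"deltas":{"type":"array","items":{"type":"array"}},"squeeze":{"type":"number"}},"required":["deltas"]}

```bash
mkdir -p pics; cat > h.py <<'E'
import numpy as np, cv2
from bench import arm
def ray(c,px,st=None):
    K=np.array(c["K"]);k=c["k1"]
    d=np.array([(px[0]-K[0,2])/K[0,0],(px[1]-K[1,2])/K[1,1]])
    u=d.copy()
    for _ in range(20): u=d/(1+k*(u@u))
    v=np.array([u[0],u[1],1.])
    if "R" in c:
        R=np.array(c["R"]);return -R.T@np.array(c["t"]),R.T@v
    T=np.array(c["T_tool_cam"]);Rt=np.array(st["ee_rot"]);p=np.array(st["tool_pos"])
    return Rt@T[:3,3]+p,Rt@T[:3,:3]@v
def atz(c,px,z,st=None):
    o,d=ray(c,px,st);return o+d*(z-o[2])/d[2]
def tri(rs):
    A=np.zeros((3,3));b=np.zeros(3)
    for o,d in rs:
        d=d/np.linalg.norm(d);P=np.eye(3)-np.outer(d,d);A+=P;b+=P@o
    x=np.linalg.solve(A,b)
    return x,[np.linalg.norm(np.cross(x-o,d/np.linalg.norm(d))) for o,d in rs]
def proj(c,X,st=None):
    if "R" in c: p=np.array(c["R"])@X+np.array(c["t"])
    else:
        T=np.array(c["T_tool_cam"]);q=np.array(st["ee_rot"]).T@(X-np.array(st["tool_pos"]));p=T[:3,:3].T@(q-T[:3,3])
    u=p[:2]/p[2];u=u*(1+c["k1"]*(u@u));K=np.array(c["K"])
    return np.array([K[0,0]*u[0]+K[0,2],K[1,1]*u[1]+K[1,2]])
E
python3 - <<'E'
from h import *
np.set_printoptions(precision=3,suppress=True)
s=arm.observe();print(s["time_s"],s["q"],s["tool_pos"],s["ee_rot"])
for n in("scene","top"):
    c=arm.read_camera(n);cv2.imwrite(f"pics/{n}0.png",c["img"]);print(n,c["K"][0],c["k1"],-np.array(c["R"]).T@c["t"])
    for m in("key_grip","key_tip","lock_mouth","lock_slot","rack","till"):
        print(m,[(np.round(r["position"]),round(r["confidence"],2)) for r in arm.spot_point(n,m)])
E
```

```text
0.0 [ 1.274  0.469 -0.049  1.534  0.024  1.141 -0.082] [ 0.178 -0.65   0.221] [[ 0.964  0.265 -0.001]
 [ 0.265 -0.964  0.002]
 [-0.    -0.002 -1.   ]]
scene [503.685   0.    274.406] 0.0032917830670152856 [0.933 0.377 1.185]
key_grip [(array([211., 114.]), 0.82), (array([153., 114.]), 0.76), (array([290., 148.]), 0.74), (array([167., 202.]), 0.67), (array([236., 158.]), 0.6)]
key_tip [(array([212., 145.]), 0.8), (array([287., 170.]), 0.56), (array([158., 145.]), 0.56)]
lock_mouth [(array([273., 228.]), 0.7)]
lock_slot [(array([274., 241.]), 0.67)]
rack [(array([355., 385.]), 0.66), (array([236., 183.]), 0.65)]
till [(array([263., 276.]), 0.97)]
top [421.8     0.    273.674] -0.11621718340809864 [ 0.367 -0.106  1.345]
key_grip [(array([388., 236.]), 0.73), (array([313., 273.]), 0.72)]
key_tip [(array([378., 239.]), 0.95), (array([316., 273.]), 0.77), (array([409., 202.]), 0.71), (array([334., 224.]), 0.64)]
lock_mouth [(array([251., 194.]), 0.66)]
lock_slot [(array([251., 194.]), 0.81)]
rack [(array([331., 224.]), 0.64)]
till [(array([250., 182.]), 0.71)]
```

View pics/scene0.png

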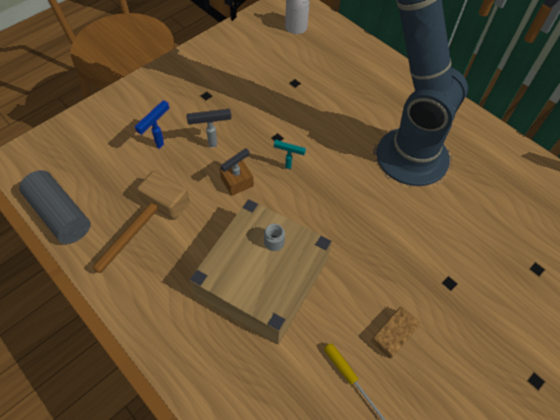

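View pics/top0.png

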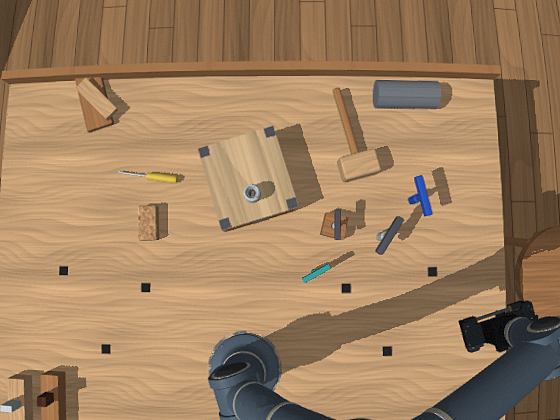

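Key candidates in the scene view: blue (153,114) and turquoise (290,148) are excluded by colour. That leaves the grey ones, a large one at (211,114) standing free and a smaller one at (236,158) in the wooden rack. The smaller one in the rack fits; I'll confirm it with a crop.

```bash
python3 - <<'E'
from h import *
np.set_printoptions(precision=3,suppress=True)
a=arm.read_camera("scene");am={}
for m in("key_grip","rack","till","mallet","sanding_block","screwdriver"):
    am[m]=arm.outline_of("scene",m); print(m,[(np.round(r["position"]),r["mask"].sum(),round(r["confidence"],2)) for r in am[m]])
b=arm.read_camera("top")
for m in("key_grip","rack","till","drawer"):
    q=arm.outline_of("top",m);print(m,[(np.round(r["position"]),r["mask"].sum(),round(r["confidence"],2)) for r in q])
im=np.hstack([cv2.resize(a["img"][80:220,120:320],(400,280),interpolation=3),cv2.resize(b["img"][180:285,290:440],(400,280),interpolation=3)])
cv2.imwrite("pics/crop.png",im)
print("lock",tri([ray(a,(273,228)),ray(b,(251,194))]),atz(b,(251,194),.156),atz(a,(273,228),.156))
print("grip",atz(a,(236,158),.105),atz(b,(338,224),.105))
print("till corners top z=.1",[atz(b,p,.1) for p in((204,152),(269,132),(293,204),(225,224))])
print("scene corners",[atz(a,p,.1) for p in((250,206),(323,243),(277,321),(199,278))])
for p in((211,114),(236,158)): print(p,atz(a,p,.105))
E
```

```text
key_grip [(array([291., 151.]), np.int64(319), 0.93), (array([210., 116.]), np.int64(708), 0.76), (array([157., 123.]), np.int64(682), 0.57), (array([238., 164.]), np.int64(311), 0.55)]
rack [(array([395., 334.]), np.int64(1251), 0.71), (array([240., 181.]), np.int64(715), 0.69), (array([151., 205.]), np.int64(2538), 0.31)]
till []
mallet [(array([154., 204.]), np.int64(2436), 0.88)]
sanding_block [(array([394., 334.]), np.int64(1327), 0.7)]
screwdriver [(array([344., 368.]), np.int64(617), 0.72)]
key_grip [(array([425., 196.]), np.int64(461), 0.72), (array([314., 274.]), np.int64(199), 0.65), (array([386., 234.]), np.int64(400), 0.64), (array([147., 224.]), np.int64(724), 0.5)]
rack [(array([331., 227.]), np.int64(414), 0.87)]
till [(array([250., 176.]), np.int64(7025), 0.69)]
drawer [(array([261., 221.]), np.int64(198), 0.53)]
lock (array([ 0.531, -0.032,  0.161]), [np.float64(0.004490193083967059), np.float64(0.004490193083967016)]) [ 0.529 -0.029  0.156] [ 0.532 -0.038  0.156]
grip [ 0.439 -0.283  0.105] [ 0.446 -0.282  0.105]
till corners top z=.1 [array([0.665, 0.118, 0.1  ]), array([ 0.726, -0.079,  0.1  ]), array([ 0.506, -0.15 ,  0.1  ]), array([0.447, 0.052, 0.1  ])]
scene corners [array([ 0.51 , -0.147,  0.1  ]), array([0.449, 0.052, 0.1  ]), array([0.664, 0.119, 0.1  ]), array([ 0.727, -0.079,  0.1  ])]
(211, 114) [ 0.39  -0.45   0.105]
(236, 158) [ 0.439 -0.283  0.105]
```

View pics/crop.png

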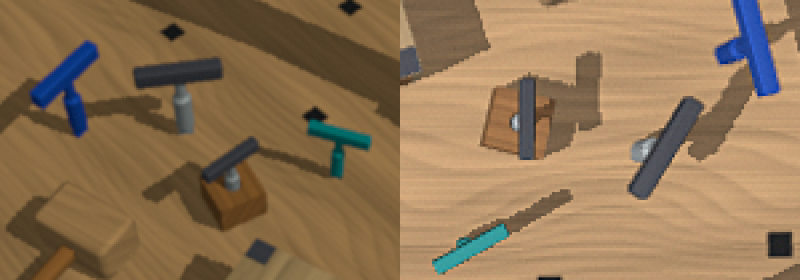

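Crop: the rack key is at (230,160) in the left half, grey and smaller than the loose grey one at (180,75). It is the one meant. Next I'll move above it.

Emit:
arm_command(deltas=[[[0,0,-5],[0,0,0],-1],[[0,0,-9],[0,0,0],-1],[[4,-3,-12],[0,0,0],-1],[[8,-6,-12],[0,0,0],-1],[[12,-9.5,-12],[0,0,0],-1],[[16,-13,-12],[0,0,5],-1],[[20,-16,-12],[0,0,10],-1],[[24,-19.5,-12],[0,0,15],-1]])

```text
time_s: 2.1
tool_pos: [0.3501, -0.4114, 0.3429]
ee_rot: [[1.0, 0.002, 0.001], [0.002, -1.0, -0.001], [0.001, 0.001, -1.0]]
ft_force: [0.9, 0.5, 0.1]
opening: 0.087
gripper_force: 0.0
```

```bash
python3 - <<'E'
from h import *
np.set_printoptions(precision=3,suppress=True)
s=arm.observe();c=arm.read_camera("wrist");cv2.imwrite("pics/w1.png",c["img"])
print(s["time_s"],s["q"],s["tool_pos"],s["ee_rot"],s["ft_force"]);print(c["T_tool_cam"],c["K"][0])
for m in("key_grip","rack","key_tip"):
    print(m,[(np.round(r["position"]),round(r["confidence"],2),atz(c,r["position"],.105,s)) for r in arm.spot_point("wrist",m)])
print(proj(c,np.array([.443,-.282,.105]),s))
E
```

```text
2.1 [ 0.921  0.169 -0.156  1.678  0.027  1.296 -0.808] [ 0.35  -0.411  0.343] [[ 1.     0.002  0.001]
 [ 0.002 -1.    -0.001]
 [ 0.001  0.001 -1.   ]] [0.907 0.515 0.071]
[[ 0.001 -0.961 -0.278  0.076]
 [ 1.     0.001  0.     0.   ]
 [-0.    -0.278  0.961 -0.162]
 [ 0.     0.     0.     1.   ]] [368.105   0.    275.94 ]
key_grip [(array([112., 208.]), 0.87, array([ 0.307, -0.222,  0.105])), (array([292., 114.]), 0.74, array([ 0.412, -0.428,  0.105])), (array([150.,  86.]), 0.67, array([ 0.442, -0.279,  0.105]))]
rack [(array([180.,  87.]), 0.86, array([ 0.44 , -0.311,  0.105]))]
key_tip [(array([373.,  20.]), 0.87, array([ 0.506, -0.51 ,  0.105])), (array([175.,  86.]), 0.77, array([ 0.441, -0.306,  0.105])), (array([144., 190.]), 0.64, array([ 0.329, -0.263,  0.105]))]
[152.754  84.348]
```

Emit:
arm_command(deltas=[[[3,-4.4,1.5],[0,0,0],-1],[[6,-8.8,3.5],[0,0,0],-1],[[9.2,-13.1,6],[0,0,0],-1],[[9.2,-13.1,8],[0,0,0],-1],[[9.2,-13.1,8],[0,0,0],-1]])

```text
time_s: 2.8
tool_pos: [0.4394, -0.2792, 0.259]
ee_rot: [[1.0, 0.01, -0.006], [0.01, -1.0, 0.004], [-0.006, -0.004, -1.0]]
ft_force: [-1.3, 0.5, -0.6]
opening: 0.0869
gripper_force: 0.0
```

```bash
cat > bar.py <<'E'
from h import *
np.set_printoptions(precision=4,suppress=True)
import sys
def bar(z,name):
    s=arm.observe();c=arm.read_camera("wrist");cv2.imwrite(f"pics/{name}.png",c["img"])
    print(s["time_s"],s["q"],s["tool_pos"],s["ee_rot"],s["ft_force"])
    print("spot",[(np.round(r["position"],1),round(r["confidence"],2),atz(c,r["position"],z,s)) for r in arm.spot_point("wrist","key_grip")])
    for r in arm.outline_of("wrist","key_grip"):
        ct=max(cv2.findContours(r["mask"].astype(np.uint8),0,1)[0],key=cv2.contourArea);print("rect",r["confidence"],cv2.minAreaRect(ct))
    return s,c
if __name__=="__main__": bar(float(sys.argv[1]),sys.argv[2])
E
python3 bar.py .105 w2
```

```text
2.8 [ 0.7201  0.203  -0.2732  1.8328  0.0589  1.1211 -1.1347] [ 0.4394 -0.2792  0.259 ] [[ 0.9999  0.0099 -0.0059]
 [ 0.01   -0.9999  0.0044]
 [-0.0058 -0.0044 -1.    ]] [-1.3382  0.5386 -0.6023]
spot [(array([215.2, 313.1]), 0.77, array([ 0.3113, -0.2199,  0.105 ])), (array([445.3, 227. ]), 0.59, array([ 0.4043, -0.436 ,  0.105 ])), (array([277.2, 181. ]), 0.57, array([ 0.4456, -0.2798,  0.105 ]))]
rect 0.76 ((277.4061584472656, 181.0335693359375), (20.430437088012695, 102.41127014160156), 2.12109637260437)
rect 0.67 ((198.91566467285156, 323.65234375), (18.547954559326172, 50.258975982666016), 67.61986541748047)
rect 0.61 ((528.5, 93.0), (28.0, 61.0), 90.0)
rect 0.6 ((438.7886657714844, 205.87332153320312), (83.99617004394531, 135.6674346923828), 40.39990234375)
```

View pics/w2.png

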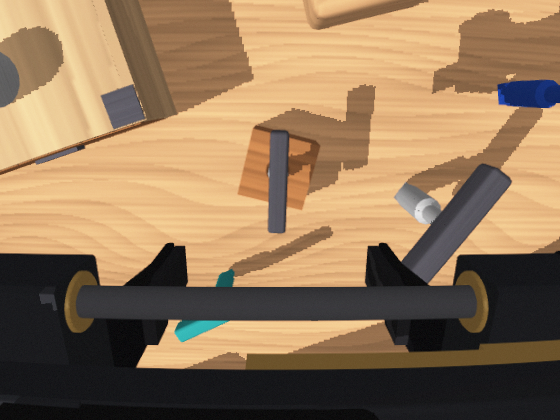

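The wrist view shows the rack key's bar at (277,181), lying along tool x and tilted 2°. The loose grey key is clear of it on the right. Descending.

Emit:
arm_command(deltas=[[[0.4,0,4],[0,0,2],-0.2],[[0.4,0,8],[0,0,2],-0.2],[[0.4,0,12],[0,0,2],-0.2],[[0.4,0,15],[0,0,2],-0.2],[[0.4,0,17.3],[0,0,2],-0.2],[[0.4,0,17.3],[0,0,2],-0.2],[[0.4,0,17.3],[0,0,2],-0.2]])

```text
time_s: 3.65
tool_pos: [0.4446, -0.2838, 0.0907]
ee_rot: [[0.999, -0.032, 0.001], [-0.032, -0.999, -0.002], [0.001, 0.002, -1.0]]
ft_force: [0.4, 0.4, 0.1]
opening: 0.053
gripper_force: 0.0
```

```bash
python3 bar.py .105 w3
```

```text
3.65 [ 0.684   0.4032 -0.2448  2.0008  0.1409  0.7514 -1.2474] [ 0.4446 -0.2838  0.0907] [[ 0.9995 -0.0317  0.0014]
 [-0.0317 -0.9995 -0.0016]
 [ 0.0015  0.0016 -1.    ]] [0.4196 0.3667 0.083 ]
spot [(array([267.5, 279.7]), 0.76, array([ 0.4435, -0.2802,  0.105 ]))]
rect 0.94 ((265.5, 230.5), (113.0, 41.0), 90.0)
rect 0.62 ((504.0909423828125, 256.44854736328125), (94.15863037109375, 25.528207778930664), 19.872175216674805)
```

Emit:
arm_command(deltas=[[[0,-0.35,0.4],[0,0,0],-0.2],[[0,-0.35,0.4],[0,0,0],0.4],[[0,-0.35,0.4],[0,0,0],1],[[0,-0.35,0.4],[0,0,0],1],[[0,-0.35,0.4],[0,0,0],1],[[0,-0.35,0.4],[0,0,0],1]], squeeze=30)

```text
time_s: 4.4
tool_pos: [0.4445, -0.2781, 0.0856]
ee_rot: [[1.0, -0.029, 0.0], [-0.029, -1.0, -0.0], [0.0, 0.0, -1.0]]
ft_force: [0.7, 0.2, -0.1]
opening: 0.0202
gripper_force: 0.0
```

Emit:
arm_command(deltas=[[[0,0.1,0],[0,0,0],1],[[0,0.1,0],[0,0,0],1],[[0,0.1,0],[0,0,0],1],[[0,0.1,-1],[0,0,0],1],[[0,0.1,-3],[0,0,0],1],[[0,0.1,-6],[0,0,0],1],[[0,0.1,-10],[0,0,0],1],[[0,0.1,-14],[0,0,0],1]])

```text
time_s: 5.2
tool_pos: [0.4437, -0.2789, 0.227]
ee_rot: [[1.0, -0.029, -0.001], [-0.029, -1.0, 0.0], [-0.001, -0.0, -1.0]]
ft_force: [0.9, -0.8, -2.1]
opening: 0.0154
gripper_force: 29.9
```

Emit:
arm_command(deltas=[[[0,-2,-4],[0,0,0],1],[[0,-6,-5],[0,0,-4],1],[[0.3,-10,-5],[0,0,-8],1],[[0.4,-14,-5],[0,0,-12],1],[[0.5,-18,-5],[0,0,-16],1],[[0.6,-21,-5],[0,0,-19],1],[[0.6,-22.4,-5],[0,0,-19],1],[[0.6,-22.4,-5],[0,0,-19],1]])

```text
time_s: 6.0
tool_pos: [0.4566, -0.0529, 0.276]
ee_rot: [[0.953, 0.303, 0.0], [0.303, -0.953, 0.0], [0.0, 0.0, -1.0]]
ft_force: [-0.0, 0.2, -1.4]
opening: 0.0155
gripper_force: 29.9
```

```bash
python3 - <<'E'
from h import *
from bar import bar
s,c=bar(.3,"w4")
for m,z in(("lock_mouth",.156),("lock_slot",.115)):
    for r in arm.spot_point("wrist",m): print(m,r["position"],r["confidence"],atz(c,r["position"],z,s))
u,v=map(int,proj(c,np.array([.531,-.032,.14]),s));print(u,v)
u,v=max(u,60),max(v,50)
cv2.imwrite("pics/w4c.png",np.hstack([cv2.resize(c["img"],(440,330)),cv2.resize(c["img"][v-50:v+50,u-50:u+50],(330,330),interpolation=2)]))
E
```

```text
6.0 [ 0.477   0.0935 -0.4822  1.9265  0.0478  1.1323 -1.2869] [ 0.4566 -0.0529  0.276 ] [[ 0.9531  0.3028  0.0003]
 [ 0.3028 -0.9531  0.    ]
 [ 0.0003  0.0001 -1.    ]] [-0.009   0.1622 -1.3798]
spot [(array([276.6, 282.3]), 0.7, array([ 0.4592, -0.0525,  0.3   ]))]
rect 0.64 ((530.7905883789062, 277.81048583984375), (9.687898635864258, 26.06743812561035), 87.1375961303711)
rect 0.55 ((275.0, 231.0), (110.0, 42.0), 90.0)
lock_mouth [278.8, 93.2] 0.76 [ 0.5344 -0.0305  0.156 ]
lock_slot [277.7, 93.8] 0.85 [ 0.5344 -0.0299  0.115 ]
279 98
```

View pics/w4c.png

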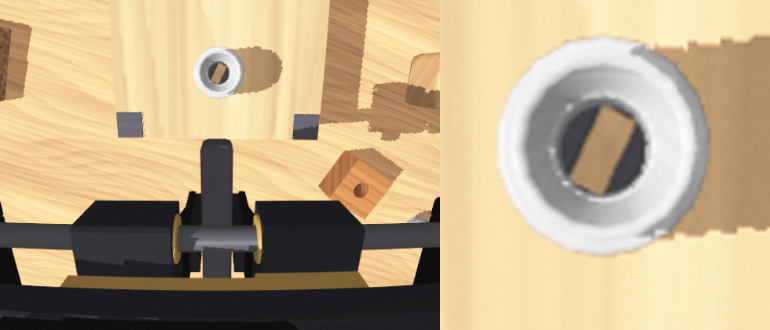

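The lock shows at crop (603,145), and its slot is visible, turned about 25° clockwise of tool x. I'll measure that angle.

```bash
python3 - <<'E'
from h import *
s=arm.observe();c=arm.read_camera("wrist");im=c["img"]
cx,cy=279,95
hsv=cv2.cvtColor(im,cv2.COLOR_BGR2HSV)
yy,xx=np.mgrid[:420,:560];m=((xx-cx)**2+(yy-cy)**2<16**2)&(hsv[...,1]>60)&(hsv[...,2]>80)
m=cv2.connectedComponentsWithStats(m.astype(np.uint8))
i=1+np.argmax(m[2][1:,4]);print(m[2][i],m[3][i])
pts=np.argwhere(m[1]==i)[:,::-1]
W=np.array([atz(c,p,.115,s)[:2] for p in pts]);W0=W.mean(0)
w,v=np.linalg.eigh(np.cov((W-W0).T));print("slot ctr",W0,np.sqrt(w*12),"world yaw",np.degrees(np.arctan2(v[1,1],v[0,1])))
g=cv2.cvtColor(im,cv2.COLOR_BGR2GRAY)
d=((xx-cx)**2+(yy-cy)**2<40**2)&(hsv[...,1]<40)&(g>110)
ct=max(cv2.findContours(d.astype(np.uint8),0,1)[0],key=cv2.contourArea);e=cv2.minEnclosingCircle(ct);print(e,atz(c,e[0],.156,s))
print("tool yaw",np.degrees(np.arctan2(s["ee_rot"][1][0],s["ee_rot"][0][0])))
E
```

```text
[264  80  19  25 299] [272.72575251  91.87625418]
slot ctr [ 0.53485436 -0.03000215] [0.01008368 0.02009255] world yaw 170.64213416995096
((272.3839416503906, 90.03733825683594), 33.066410064697266) [ 0.53536734 -0.02993183  0.156     ]
tool yaw 17.19403700993864
```

Slot yaw is −9.4° in the world, equivalent to 170.6°. Starting the bar at 170.6° lets the wrist make the whole clockwise turn of about 180° in one go, so I'll turn the tool 153° counterclockwise.

Emit:
arm_command(deltas=[[[1,0,-1],[0,0,-8.5],1],[[2,0,-1],[0,0,-17],1],[[3,0,-1],[0,0,-25.5],1],[[4,0,-1],[0,0,-34],1],[[5,0,-1],[0,0,-42.5],1],[[6,0,-1],[0,0,-51],1],[[7,0,-1],[0,0,-59.5],1],[[8.1,0.1,-1],[0,0,-68],1]])

```text
time_s: 7.1
tool_pos: [0.5348, -0.0331, 0.2853]
ee_rot: [[0.077, 0.997, -0.0], [0.997, -0.077, -0.0], [-0.0, -0.0, -1.0]]
ft_force: [-0.5, 0.5, -1.7]
opening: 0.0161
gripper_force: 29.9
```

Emit:
arm_command(deltas=[[[0,0,0],[0,0,-8.5],1],[[0,0,0],[0,0,-17],1],[[0,0,0],[0,0,-25.5],1],[[0,0,0],[0,0,-34],1],[[0,0,0],[0,0,-42.5],1],[[0,0,0],[0,0,-51],1],[[0,0,0],[0,0,-59.5],1],[[0,0,0],[0,0,-68],1]])

```text
time_s: 7.9
tool_pos: [0.5345, -0.0334, 0.2853]
ee_rot: [[-0.896, 0.445, -0.0], [0.445, 0.896, -0.0], [0.0, -0.0, -1.0]]
ft_force: [-0.1, -0.6, -1.4]
opening: 0.0156
gripper_force: 29.9
```

Emit:
arm_command(deltas=[[[0,0,0],[0,0,-8.5],1],[[0,0,0],[0,0,-17],1],[[0,0,0],[0,0,-17.4],1],[[0,0,0],[0,0,-17.4],1]])

```text
time_s: 8.3
tool_pos: [0.5345, -0.0331, 0.2853]
ee_rot: [[-0.986, 0.165, -0.0], [0.165, 0.986, 0.0], [0.0, -0.0, -1.0]]
ft_force: [-0.5, -0.4, -1.9]
opening: 0.0157
gripper_force: 29.9
```

```bash
python3 - <<'E'
from h import *
from bar import bar
s,c=bar(.305,"w5")
print("yaw",np.degrees(np.arctan2(s["ee_rot"][1][0],s["ee_rot"][0][0])))
a=arm.read_camera("scene");r=arm.spot_point("scene","key_grip");ra=arm.spot_point("scene","key_tip")
b=arm.read_camera("top");q=arm.spot_point("top","key_grip");qa=arm.spot_point("top","key_tip")
G=np.array(s["tool_pos"])+[0,0,.019];T=G-[0,0,.095]
for cam,l,X in((a,r,G),(a,ra,T),(b,q,G),(b,qa,T)):
    p=proj(cam,X);print("pred",p,[np.round(i["position"],1) for i in l if np.hypot(*(i["position"]-p))<30])
u,v=map(int,proj(a,(G+T)/2));cv2.imwrite("pics/s5.png",cv2.resize(a["img"][v-50:v+50,u-60:u+60],(720,600),interpolation=2))
E
```

```text
8.3 [ 0.6909  0.297  -0.8711  1.7452  0.2413  1.212   1.1604] [ 0.5345 -0.0331  0.2853] [[-0.9863  0.1652 -0.0005]
 [ 0.1652  0.9863  0.0001]
 [ 0.0005 -0.     -1.    ]] [-0.5021 -0.4375 -1.8825]
spot [(array([276.5, 283.9]), 0.95, array([ 0.5345, -0.0329,  0.305 ]))]
rect 0.89 ((274.0, 230.5), (111.0, 42.0), 90.0)
rect 0.7 ((10.5, 4.5), (9.0, 21.0), 90.0)
yaw 170.49003818379438
pred [274.5306 195.4009] [array([274.3, 194.2]), array([272.1, 217.6])]
pred [273.9117 218.4516] [array([274.8, 215.8])]
pred [248.9484 183.7246] []
pred [251.3603 189.274 ] []
```

View pics/s5.png

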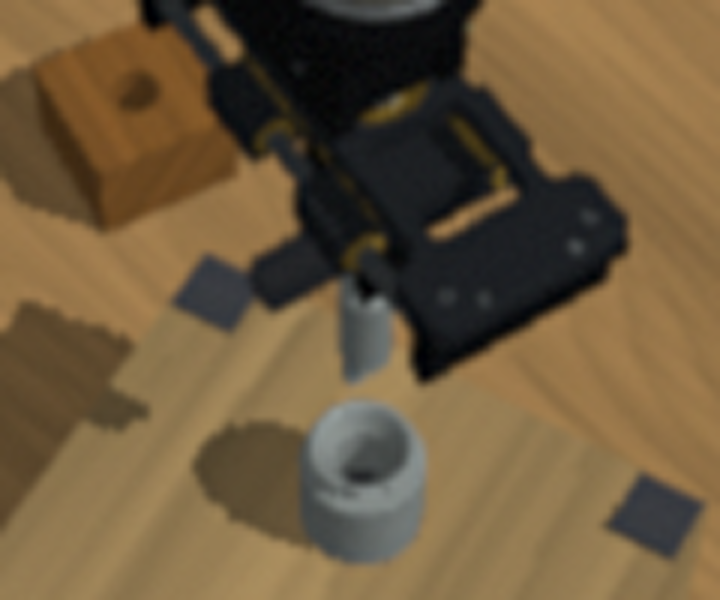

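The key hangs upright just above the lock mouth, crop (363,375). I'll shift 3 mm and lower it carefully.

Emit:
arm_command(deltas=[[[0,0.3,1.5],[0,0,0],1],[[0,0.3,3],[0,0,0],1],[[0,0.3,4.5],[0,0,0],1],[[0,0.3,5.2],[0,0,0],1],[[0,0.3,5.9],[0,0,0],1],[[0,0.3,6.5],[0,0,0],1]], squeeze=15)

```text
time_s: 9.35
tool_pos: [0.5351, -0.0292, 0.2199]
ee_rot: [[-0.987, 0.161, -0.0], [0.161, 0.987, 0.0], [0.0, 0.0, -1.0]]
ft_force: [0.0, -0.9, -1.1]
opening: 0.0162
gripper_force: 14.9
```

Emit:
arm_command(deltas=[[[0,0,0.7],[0,0,0],1],[[0,0,1.4],[0,0,0],1],[[0,0,2],[0,0,0],1],[[0,0,2],[0,0,0],1]])

```text
time_s: 9.75
tool_pos: [0.5348, -0.0296, 0.1997]
ee_rot: [[-0.987, 0.161, -0.001], [0.161, 0.987, -0.0], [0.001, -0.0, -1.0]]
ft_force: [0.6, -1.1, -2.5]
opening: 0.0158
gripper_force: 14.9
```

Emit:
arm_command(deltas=[[[0,0,0.5],[0,0,0],1],[[0,0,0.9],[0,0,0],1],[[0,0,1.1],[0,0,0],1],[[0,0,1.1],[0,0,0],1]], squeeze=8)

```text
time_s: 10.15
tool_pos: [0.5349, -0.0293, 0.1893]
ee_rot: [[-0.987, 0.161, -0.0], [0.161, 0.987, -0.0], [0.0, -0.0, -1.0]]
ft_force: [0.5, -0.1, -2.6]
opening: 0.0155
gripper_force: 8.0
```

Emit:
arm_command(deltas=[[[0,0,0.3],[0,0,0],1],[[0,0,0.5],[0,0,0],1],[[0,0,0.5],[0,0,0],1]])

```text
time_s: 10.45
tool_pos: [0.5348, -0.0293, 0.1842]
ee_rot: [[-0.987, 0.161, -0.0], [0.161, 0.987, -0.0], [0.0, -0.0, -1.0]]
ft_force: [0.5, 0.0, -2.7]
opening: 0.0159
gripper_force: 8.0
```

No resistance, so the blade is in the slot. I'll loosen the grip so the key seats under its own weight, then take it again.

Emit:
arm_command(deltas=[[[0,0,0],[0,0,0],0.4],[[0,0,0.2],[0,0,0],0.4],[[0,0,0.4],[0,0,0],0.4],[[0,0,0.4],[0,0,0],0.4]])

```text
time_s: 10.85
tool_pos: [0.5349, -0.0292, 0.1804]
ee_rot: [[-0.987, 0.161, -0.0], [0.161, 0.987, -0.0], [0.0, -0.0, -1.0]]
ft_force: [0.6, -0.4, 0.1]
opening: 0.0256
gripper_force: 0.0
```

```bash
python3 - <<'E'
from h import *
from bar import bar
s,c=bar(.199,"w6");print(s["opening"])
a=arm.read_camera("scene");r=arm.spot_point("scene","key_grip")
for z in(.199,.210):print(z,proj(a,np.array([.535,-.03,z])))
print([np.round(i["position"],1) for i in r])
E
```

```text
10.85 [ 0.6268  0.4032 -0.826   1.8771  0.3473  1.0112  1.062 ] [ 0.5349 -0.0292  0.1804] [[-0.987   0.1608 -0.0002]
 [ 0.1608  0.987  -0.    ]
 [ 0.0002 -0.0001 -1.    ]] [ 0.5863 -0.3813  0.0724]
spot [(array([275.2, 283.9]), 0.64, array([ 0.5354, -0.0297,  0.199 ]))]
rect 0.6 ((275.1334533691406, 231.02761840820312), (42.30448532104492, 110.69877624511719), 1.3971810340881348)
0.02561158309245431
0.199 [274.6038 221.7596]
0.21 [274.6762 219.3034]
[array([153.3, 114.6]), array([209.4, 115.7]), array([277.3, 222.2])]
```

The key is seated: its bar shows at the in-slot height, and its weight is off the wrist. Regripping and turning clockwise.

Emit:
arm_command(deltas=[[[0,0,0],[0,0,0],1],[[0,0,0],[0,0,0],1],[[0,0,0],[0,0,0],1],[[0,0,0],[0,0,0],1],[[0,0,0],[0,0,7],1],[[0,0,0],[0,0,14],1],[[0,0,0],[0,0,21],1],[[0,0,0],[0,0,28],1]], squeeze=20)

```text
time_s: 11.9
tool_pos: [0.535, -0.0293, 0.1806]
ee_rot: [[-0.793, 0.609, 0.0], [0.609, 0.793, -0.0], [-0.0, -0.0, -1.0]]
ft_force: [0.4, 0.9, -0.1]
opening: 0.0156
gripper_force: 20.0
```

```bash
python3 -c "
from h import *
s=arm.observe();print(s['ft_force'],s['torque'],s['tool_pos'],s['opening'],s['gripper_force'])"
```

```text
[ 0.36618868  0.86065779 -0.11792149] [ 0.0211711  -0.12186309  0.09644497] [ 0.53497591 -0.02933328  0.18055698] 0.015571167990082003 20.013433671556413
```

Emit:
arm_command(deltas=[[[0,0,0],[0,0,8],1],[[0,0,0],[0,0,16],1],[[0,0,0],[0,0,24],1],[[0,0,0],[0,0,32],1],[[0,0,0],[0,0,40],1],[[0,0,0],[0,0,48],1],[[0,0,0],[0,0,56],1],[[0,0,0],[0,0,64],1]])

```text
time_s: 12.7
tool_pos: [0.5352, -0.0291, 0.1806]
ee_rot: [[0.2, 0.98, 0.001], [0.98, -0.2, -0.0], [0.0, 0.001, -1.0]]
ft_force: [1.1, 0.3, 0.0]
opening: 0.0155
gripper_force: 20.0
```

Emit:
arm_command(deltas=[[[0,0,0],[0,0,8],1],[[0,0,0],[0,0,16],1],[[0,0,0],[0,0,24],1],[[0,0,0],[0,0,32],1],[[0,0,0],[0,0,40],1],[[0,0,0],[0,0,48],1],[[0,0,0],[0,0,56],1],[[0,0,0],[0,0,64],1]])

```text
time_s: 13.5
tool_pos: [0.5355, -0.0293, 0.1811]
ee_rot: [[0.968, 0.249, 0.001], [0.249, -0.968, -0.001], [0.001, 0.001, -1.0]]
ft_force: [0.7, -0.5, 2.0]
opening: 0.0156
gripper_force: 20.0
```

```bash
python3 -c "
from h import *
s=arm.observe();print(s['q'],s['ft_force'],s['torque'],s['tool_pos'],s['opening'],np.degrees(np.arctan2(s['ee_rot'][1][0],s['ee_rot'][0][0])))"
```

```text
[ 0.19729922  0.30090139 -0.26995694  1.89895832  0.09782036  0.95306947
 -1.43653618] [ 0.70036986 -0.48514439  2.02504173] [-0.17433666  0.06360444  0.05453257] [ 0.53547647 -0.02934331  0.1810954 ] 0.015594103772983143 14.43930572621783
```

Emit:
arm_command(deltas=[[[0,0,0],[0,0,6],1],[[0,0,0],[0,0,12],1],[[0,0,0],[0,0,18],1],[[0,0,0],[0,0,22],1],[[0,0,0],[0,0,25],1],[[0,0,0],[0,0,25],1]])

```text
time_s: 14.1
tool_pos: [0.5354, -0.0294, 0.181]
ee_rot: [[0.984, -0.178, 0.001], [-0.178, -0.984, -0.001], [0.001, 0.0, -1.0]]
ft_force: [0.1, -0.2, 2.7]
opening: 0.0157
gripper_force: 20.0
```

```bash
cat > chk.py <<'E'
from h import *
np.set_printoptions(precision=3,suppress=True)
import sys
s=arm.observe();print(s['ft_force'],s['torque'],s['tool_pos'],np.degrees(np.arctan2(s['ee_rot'][1][0],s['ee_rot'][0][0])))
a=arm.read_camera("top");print([(r["position"],r["mask"].sum(),r["confidence"]) for r in arm.outline_of("top","drawer")])
b=arm.read_camera("scene");print([(r["position"],r["confidence"]) for r in arm.spot_point("scene","key_grip")])
cv2.imwrite(f"pics/{sys.argv[1]}.png",np.hstack([cv2.resize(a["img"][120:280,170:330],(400,400)),cv2.resize(b["img"][170:350,180:360],(400,400))]))
E
python3 chk.py c1
```

```text
[ 0.107 -0.241  2.682] [-0.2    0.034  0.047] [ 0.535 -0.029  0.181] -10.22893402917463
[([281.5, 227.1], np.int64(805), 0.96)]
[([153.7, 116.1], 0.81), ([209.0, 114.7], 0.59), ([273.8, 223.6], 0.47)]
```

```bash
python3 chk.py c2
```

```text
[ 0.376 -0.085  2.248] [-0.207 -0.055  0.024] [ 0.535 -0.029  0.181] -10.206985101928504
[([280.4, 226.1], np.int64(881), 0.84)]
[([208.5, 114.8], 0.98), ([151.9, 117.8], 0.71), ([276.0, 221.1], 0.68), ([271.4, 239.3], 0.48)]
```

View pics/c2.png

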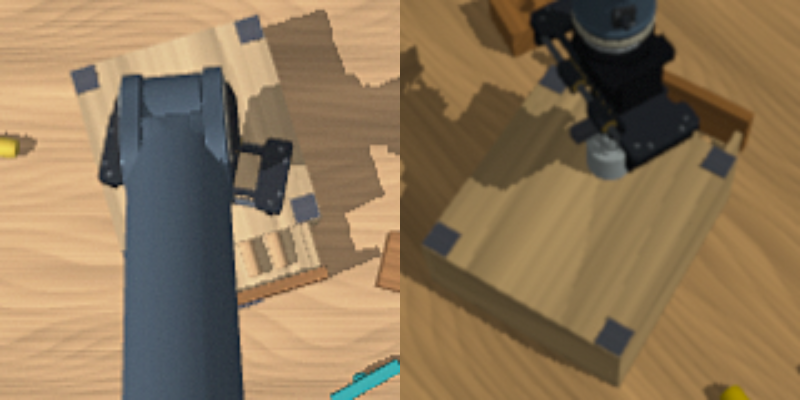

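The drawer has sprung out, its front at left crop (285,285). I'll add 4°, release, lift straight off and check.

Emit:
arm_command(deltas=[[[0,0,0],[0,0,4],1],[[0,0,0],[0,0,4],1],[[0,0,0],[0,0,3],0],[[0,0,0],[0,0,3],0],[[0,0,0],[0,0,3],0],[[0,0,0],[0,0,3],0],[[0,0,0],[0,0,3],0],[[0,0,-1],[0,0,3],0]])

```text
time_s: 15.3
tool_pos: [0.5339, -0.0292, 0.1896]
ee_rot: [[0.973, -0.229, -0.003], [-0.229, -0.973, 0.0], [-0.003, 0.001, -1.0]]
ft_force: [-0.2, 0.0, 0.1]
opening: 0.043
gripper_force: 0.0
```

Emit:
arm_command(deltas=[[[0,0,-2],[0,0,0],0],[[0,0,-5],[0,0,0],0],[[-1,0,-9],[0,0,0],0],[[-4,0,-13],[0,0,0],0],[[-7,0,-15],[0,0,0],0],[[-8,0,-15],[0,0,0],0],[[-8,0,-15],[0,0,0],0]])

```text
time_s: 16.0
tool_pos: [0.4563, -0.0106, 0.3413]
ee_rot: [[0.974, -0.229, 0.002], [-0.229, -0.974, -0.001], [0.002, 0.0, -1.0]]
ft_force: [-0.2, -0.1, -1.0]
opening: 0.0431
gripper_force: 0.0
```

```bash
python3 chk.py c3; python3 - <<'E'
from h import *
np.set_printoptions(precision=3,suppress=True)
s=arm.observe();c=arm.read_camera("wrist")
print([(r["position"],atz(c,r["position"],.199,s)) for r in arm.spot_point("wrist","key_grip")])
cv2.imwrite("pics/f.png",np.hstack([cv2.resize(c["img"],(440,330)),cv2.resize(cv2.imread("pics/c3.png")[:,:],(360,180)).repeat(1,0)[:180] if 0 else cv2.resize(arm.read_camera("scene")["img"][170:350,180:360],(330,330))]))
E
```

```text
[-0.177 -0.068 -0.978] [ 0.006 -0.04  -0.024] [ 0.456 -0.011  0.341] -13.217720945669445
[([280.0, 232.1], np.int64(841), 0.7)]
[([274.7, 221.6], 0.97), ([152.6, 115.0], 0.95), ([290.4, 148.3], 0.67), ([274.6, 229.0], 0.59), ([210.4, 114.1], 0.57)]
[([466.4, 253.0], array([ 0.362, -0.168,  0.199])), ([275.4, 93.2], array([ 0.536, -0.03 ,  0.199]))]
```

View pics/f.png

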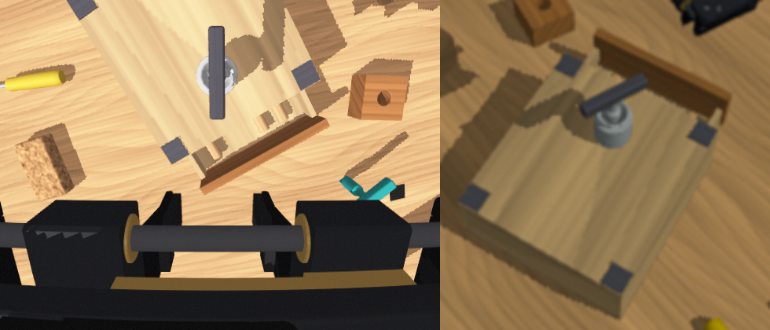

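```bash
python3 - <<'E'
from h import *
s=arm.observe();c=arm.read_camera("wrist");k=560/440
x=np.array([np.cos(.302),np.sin(.302),0])
mid=np.mean([atz(c,(175*k,150*k),.1,s),atz(c,(306*k,75*k),.1,s)],axis=0)
lock=np.array([.535,-.03,0])
for z in(.07,.08,.09):
  p=[atz(c,(a*k,b*k),z,s) for a,b in((201,180),(326,118),(265,148))]
  print(z,[round((mid-q)@x,3) for q in p])
# till centre from the 4 marks -> front face at -0.13
C=np.mean([[.665,.118],[.726,-.079],[.506,-.15],[.447,.052]],axis=0);print("mark to front face",.13+((mid[:2]-C)@x[:2]))
E
```

```text
0.07 [np.float64(0.066), np.float64(0.077), np.float64(0.071)]
0.08 [np.float64(0.063), np.float64(0.074), np.float64(0.068)]
0.09 [np.float64(0.06), np.float64(0.071), np.float64(0.065)]
mark to front face 0.017655831797627267
```

```bash
python3 - <<'E'
from h import *
s=arm.observe();c=arm.read_camera("wrist");np.set_printoptions(precision=1,suppress=True)
im=cv2.resize(c["img"][130:260,200:430],(230*3,130*3),interpolation=2)
x=np.array([np.cos(.302),np.sin(.302),0]);y=np.array([-x[1],x[0],0])
C=np.array([.586,-.0148,0])
for off,col in((.13,(0,0,255)),(.18,(0,255,0)),(.20,(255,0,0))):
  P=[tuple(int(v) for v in (proj(c,C-off*x+w*y+np.array([0,0,.1 if off==.13 else .085]),s)-[200,130])*3) for w in(-.12,.12)]
  cv2.line(im,P[0],P[1],col,1)
cv2.imwrite("pics/g.png",im)
E
```

```text
(no output)
```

View pics/g.png

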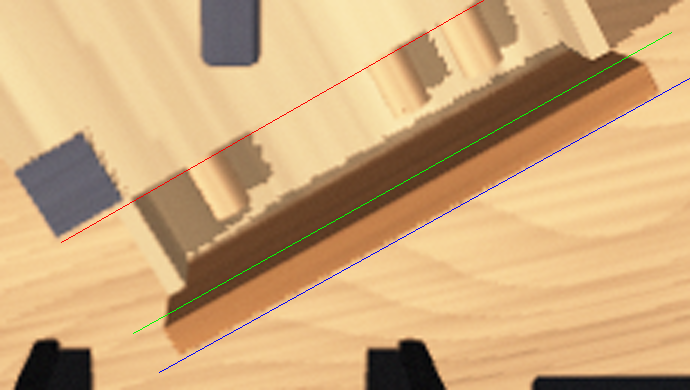

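```bash
python3 - <<'E'
from h import *
np.set_printoptions(precision=3,suppress=True)
c=arm.read_camera("top");a=cv2.imread("pics/top0.png")
x=np.array([np.cos(.302),np.sin(.302),0]);y=np.array([-x[1],x[0],0]);C=np.array([.586,-.0148,.085])
for nm,im in(("before",a),("now",c["img"])):
  for w in(-.08,-.05):
    out=[]
    for off in np.arange(.116,.216,.004):
      u,v=proj(c,C-off*x+w*y);b=cv2.getRectSubPix(im,(1,1),(float(u),float(v)))[0,0];out.append(f"{int(off*1000)}:{b[2]},{b[0]}")
    print(nm,w," ".join(out))
E
```

```text
before -0.08 116:196,128 120:199,130 124:186,123 128:110,64 132:61,24 136:169,98 140:206,122 144:203,120 148:205,123 152:196,116 156:188,113 160:192,114 164:196,117 168:198,118 172:201,120 176:204,121 180:194,118 184:188,112 188:179,106 192:183,108 196:196,116 200:207,124 204:213,128 208:212,126 212:207,123
before -0.05 116:196,128 120:195,128 124:194,126 128:123,67 132:63,25 136:185,109 140:206,122 144:200,119 148:191,114 152:191,115 156:197,117 160:194,116 164:204,122 168:196,117 172:187,111 176:181,108 180:184,110 184:195,116 188:205,122 192:212,127 196:201,119 200:194,117 204:200,120 208:201,119 212:201,120
now -0.08 116:216,143 120:218,142 124:210,138 128:203,134 132:205,134 136:185,123 140:202,132 144:183,120 148:193,126 152:202,133 156:205,134 160:201,130 164:200,132 168:201,132 172:200,130 176:207,138 180:133,89 184:136,74 188:165,75 192:166,77 196:155,71 200:175,100 204:232,141 208:229,142 212:226,138
now -0.05 116:90,99 120:76,84 124:51,63 128:41,57 132:19,42 136:101,75 140:197,122 144:239,146 148:241,150 152:231,143 156:232,143 160:233,146 164:232,142 168:228,141 172:211,135 176:223,147 180:150,100 184:133,72 188:163,77 192:162,76 196:153,69 200:165,95 204:223,135 208:221,132 212:221,133
```

The drawer front's outer edge moved from about 135 mm to about 201 mm from the till's centre, so it is open about 66 mm. The key is seated and the gripper is clear.

```bash
python3 -c "
from bench import arm
print(arm.close_job())"
```

```text
the job is handed in; nothing more can be done
None
```

Job handed in: the key stands engaged in the lock at its seated height, the drawer is open about 66 mm (measured from the camera images), the gripper is clear, and nothing else on the bench was touched; the judge's verdict was not shown.

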